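# Clear the inspection pad and present a grinding ball to the camera

### The job

Clear the inspection pad by stacking the orange sample case squarely on the grey case, then the white case squarely on the orange one, setting them down without dropping them. Then lift the dish by its handle bar and, keeping it level and the loose ball on the red patch in its middle all the while, make a quarter turn so that the yellow tab points at the inspection camera, and finish still holding it in the air, centred over the pad with its underside about 10 cm above the bench. Leave the grey case and everything else where it stands.

Things in the scene. Friction and masses are not known exactly. Their poses are not given: they have to be found in the camera images.
- pad: Black rubber inspection pad fixed to the bench, 220 (x) by 270 (y) by 4 mm thick, white border and a white cross at its centre; origin under its centre on the bench, z up. Its +x axis points to the inspection camera, a grey camera on a post fixed to the pad's far side: lens front 173 mm from the pad's centre, whole thing at most 138 mm high, 90 mm wide, from 173 to 250 mm along +x.
- grey_case_mid (a point): Closed grey plastic sample case, the foot of the column, standing on the bench (loose): 84 (x) by 56 (y) by 40 mm high. Point at its centre, half-way up; x along its length.
- orange_case_mid (a point): Closed orange sample case of the same size (84 x 56 x 40 mm, about 0.2 kg), lying flat on the pad; point at its centre, x along its length, grip across its 56 mm width.
- white_case_mid (a point): Closed white sample case of the same size (84 x 56 x 40 mm, about 0.2 kg), lying flat on the pad; point at its centre, x along its length, grip across its 56 mm width. Either case may lie on the left or the right of the pad.
- dish_mid (a point): Round white dish, 132 mm across, 22 mm high, about 0.26 kg, standing on the bench with the ball in it. Point at the centre of its shallow dished floor, 6 mm above its underside; z up; +x points to the yellow tab on its rim (tab end 88 mm out). The floor rises 5 degrees out to 25 mm and 14 degrees beyond; a red patch of 22 mm radius marks the middle.
- dish_grip (a point): Centre of the dish's handle bar, 90 mm above the dish's underside, straight above its centre. The bar is 12 mm wide (along the dish's x), 14 mm high, 138 mm long along the dish's y between two thin posts at the rim, with a black middle: pinch it there from above, across its 12 mm width. Axes as the dish's.
- ball_center (a point): Centre of a loose bright steel ball, 24 mm diameter, 57 g, resting in the middle of the dish. It rolls off the middle if the dish is tilted or jerked.
- amber_jar_mid (a point): Bystander, leave alone: amber jar, 52 mm diameter, 85 mm high, standing; point on its axis, half-way up.
- mill_puck_mid (a point): Bystander, leave alone: steel mill puck, 84 mm diameter, 34 mm high; point at its centre.
- mill_ring_mid (a point): Bystander, leave alone: dark steel mill ring, 120 mm outside diameter, 35 mm high; point at its centre.
- brush_mid (a point): Bystander, leave alone: a flat brush with a wooden handle, under 230 mm long and 30 mm high, lying on the bench; point on its underside.
- wrench_mid (a point): Bystander, leave alone: a steel wrench, under 200 mm long and 20 mm high, lying on the bench; point on its underside.
- white_bottle_mid (a point): Bystander, leave alone: white bottle with a blue cap, 48 mm diameter, 110 mm high, standing; point on its axis, half-way up.
- dish_tab (a point): Middle of the yellow tab on the dish's rim, 76 mm from the dish's centre along its +x, 18 mm above its underside. Tab 24 x 22 x 6 mm.

How it is judged:
By the outcome, as a careful person would: the job done as asked, in the order asked, and still so for the second after the job is handed in, while the arm keeps its last pose, push and grip.
It also fails if it takes over 72 s, if anything falls off the work surface, if the arm or the gripper's body presses on something with over 40 N, if the wrist force passes 120 N, or if a joint passes its speed limit or range.

### The arm

A 6-joint arm with a two-finger parallel gripper is mounted at the origin on the work surface. World frame = base frame: x ahead of the robot, y to its left, z up, the work surface at z = 0. Lengths are in m, angles in rad, forces in N, time in s.
With the tool pointing down it reaches from about 0.25 to 0.775 m from the base axis. Payload 4 kg.
Tool frame: the origin (TCP) lies at the very end of the fingers, on their centre line; the grasp point (between the pads) lies 19 mm behind it; z points along the fingers, y is the direction in which the jaws open and shut (so a half turn about z gives the same grasp; the last joint's range is limited). The gripper opens to 94 mm and grips with 3 to 60 N. Pads are 16 mm wide; open, the fingers measure 119 mm over their backs; the gripper's body (75 mm by 177 mm) begins 78 mm behind the grasp point.
Start: joints at [1.007, 0.087, 1.371, -0, 1.684, -0.103], TCP at [0.245, 0.493, 0.206] pointing down, gripper open.
Joint ranges: [-3.1, 3.1], [-0.76, 2.03], [0.27, 2.55], [-1.08, 4.22], [0.17, 2.65], [-2.57, 2.57]. Speed limits (rad/s): [2.79, 2.79, 3.14, 3.14, 3.14, 3.14].

### API

Orientations are given as a unit quaternion [x, y, z, w].
In Python, from plant import telemetry, optics, bot gives the robot as it stands. The module is installed in compiled form; this text tells all that it offers.
- The arm moves only by the shell command python3 -m creep 'ROWS' [FORCE]. ROWS is JSON, a list of rows, each a list of 3 entries, a list of its own where there are three numbers: the opening, from -1 (shut) to 1 (fully open), so that 0 is half open, then the shift along the tool's x, y, z in mm, then the turn about the tool's z in degrees. A call has 1 to 5 rows; each row is the pose to reach, as a shift and turn from the pose measured when the call began, along the tool's axes at that moment; what a row does not reach only later rows make up. A row lasts 1/8 s, in which the tool goes at most 62.5 mm and 10.7 degrees, less where a joint would pass 70% of its speed; a pose out of reach is approached as far as the arm can. A call with a gripper value outside its range is refused whole. The fingers move at their own pace and stop on an object; FORCE is the grip in N (left out, the last holds). Time passes only in rows, so rows that repeat a pose let the fingers close. It gives the time, the measured TCP pose, the force and the opening at its end, in the units of the state.
- telemetry.get_state(): the state, without advancing time (a new reading comes with each control period).
- optics.get_image(name): name is "side" or "top"; returns a dict with "img" (384x512x3 uint8, blue, green, red), "z_map" (384x512 float32, m along the optical axis (not along the pixel's ray), 0 where there is no reading), "fx", "fy", "cx", "cy" (pixels), "k1" (the pictures are not rectified: a ray, as slopes to the right and down, at radius r is drawn at 1 + k1 r^2 times it, then the intrinsics apply), "xyz" and "orientation" of the camera in the world. Camera axes: x right, y up, looking along -z (the intrinsics and any distortion apply to the point x, -y, -z); pixel columns grow to the right and rows downward; lengths in m; the calibration is good to about 2 mm. A picture is of the moment at which its call begins.
- bot.finish_job(): hands the job in, once; it reports no verdict.
The state is a dict: "clock": time; "joints": joint angles; "dq": joint speeds; "joint_efforts": joint torques, N m; "tcp_pos": TCP position; "tool_rot": TCP orientation; "ft_force": force on the tool from outside, world axes, zero at the start; "ft_torque": the same for the moment, N m; "finger_gap": opening from 0.0 (shut) to 1.0 (fully open).
Only numpy, scipy, OpenCV 4.12 (cv2) and the standard library are available. Lean on these libraries where they do the work, as an engineer would, in place of code of your own. Each camera call takes 0.05 s, during which the arm holds its last target. There are 200 camera calls.

## Working session

There is one attempt and no reset: what is moved stays moved. The work goes in short steps, Python scripts to look and compute and a shell command to move; the robot and the scene stay as the last step left them, time stands still between calls to the robot, and variables do not carry over. Pictures are saved under pics/ and viewed, about 8 in all and at most 12, crops included, and the job is handed in when it is done.

```bash
mkdir -p pics; cat > h.py <<'E'
import numpy as np, cv2
from scipy.spatial.transform import Rotation as R
from plant import telemetry, optics, bot
def cap(n):
    d=optics.get_image(n); return d
def rays(d,u,v):
    u=np.asarray(u,float);v=np.asarray(v,float)
    x=(u-d["cx"])/d["fx"];y=(v-d["cy"])/d["fy"]
    a,b=x.copy(),y.copy()
    for _ in range(20):
        s=1+d["k1"]*(a*a+b*b);a=x/s;b=y/s
    return np.stack([a,-b,-np.ones_like(a)],-1)
def plane(d,u,v,z):
    r=R.from_quat(d["orientation"]).apply(rays(d,u,v).reshape(-1,3));o=np.array(d["xyz"])
    return o+r*((z-o[2])/r[:,2])[:,None]
def cloud(d):
    h,w=d["z_map"].shape;v,u=np.mgrid[:h,:w]
    c=rays(d,u,v)*d["z_map"][...,None]
    return R.from_quat(d["orientation"]).apply(c.reshape(-1,3)).reshape(h,w,3)+np.array(d["xyz"])
E
python3 - <<'E'
from h import *
for n in("top","side"):
    d=cap(n);cv2.imwrite(f"pics/{n}0.png",d["img"]);np.save(f"{n}0.npy",d,allow_pickle=True)
    print(n,d["xyz"],R.from_quat(d["orientation"]).as_matrix().round(2).tolist(),d["fx"],d["k1"])
print(telemetry.get_state())
E
```

```text
top [0.3917353  0.00396345 1.35661987] [[0.02, 0.99, -0.14], [-1.0, 0.01, -0.02], [-0.02, 0.14, 0.99]] 411.3694255876709 -0.08109173382176497
side [ 0.24505865 -0.97374014  0.89540626] [[0.95, 0.18, -0.24], [-0.3, 0.58, -0.76], [0.01, 0.8, 0.61]] 436.89811097226806 -0.16265689386587157
{'clock': 0.1, 'joints': array([ 1.00689226e+00,  8.78948788e-02,  1.37207214e+00, -8.64756572e-06,
        1.68360902e+00, -1.03075274e-01]), 'dq': array([ 0.0010097 , -0.00132364, -0.00275627,  0.00051934,  0.00210894,
        0.00060499]), 'joint_efforts': array([ 2.07082951e-03, -3.41250265e+01, -3.03302765e+01,  7.19601614e-02,
        3.03745118e-02, -1.02672509e-04]), 'tcp_pos': array([0.24431238, 0.4922145 , 0.20442941]), 'tool_rot': array([ 2.28381345e-01,  9.73571249e-01, -9.38465422e-04, -3.20563990e-04]), 'ft_force': array([ 0.4065207 ,  0.13787356, -0.03869532]), 'ft_torque': array([-0.02949361,  0.01541262,  0.02531323]), 'finger_gap': 0.9971443460232526}
```

View pics/top0.png

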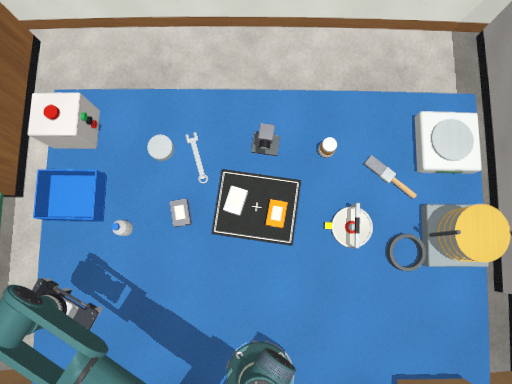

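View pics/side0.png

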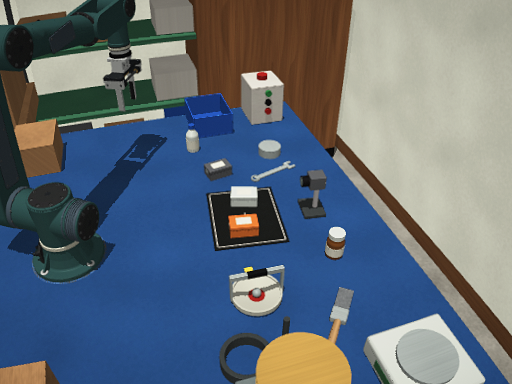

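Top view: pad centre at (257,207), white case (235,200), orange (278,213), grey (180,212), dish (351,226) with its tab to the left (+y), and the inspection camera at (265,138).

```bash
cat >> h.py <<'E'
def rect(P,n=""):
    (c,s,a)=cv2.minAreaRect((P[:,:2]*1000).astype(np.float32))
    if s[0]<s[1]: s=s[::-1];a+=90
    a=(a+90)%180-90
    print(n,"c",np.round(c,1),"size",np.round(s,1),"ang",round(a,1),"z",np.median(P[:,2]).round(4),len(P));return c,a
def face(d,C,box,z,n,tol=.008):
    u0,u1,v0,v1=box;m=np.zeros(C.shape[:2],np.uint8);m[v0:v1,u0:u1]=1
    m&=(abs(C[...,2]-z)<tol).astype(np.uint8)
    k,l,st,_=cv2.connectedComponentsWithStats(m);m=l==1+np.argmax(st[1:,4])
    v,u=np.nonzero(m);return rect(plane(d,u,v,z),n)
E
python3 - <<'E'
from h import *
for n in ("top",):
    d=np.load(n+"0.npy",allow_pickle=True).item();C=cloud(d)
    print("bench z",np.median(C[300:320,300:320,2]))
    face(d,C,(160,200,190,235),.04,"grey");face(d,C,(260,295,193,235),.044,"orange");face(d,C,(218,254,180,222),.044,"white")
    hsv=cv2.cvtColor(d["img"],cv2.COLOR_BGR2HSV)
    g=cv2.cvtColor(d["img"],cv2.COLOR_BGR2GRAY)
    # pad: not-blue in region, largest contour
    m=np.zeros(g.shape,np.uint8);m[160:255,205:310]=255;m[(hsv[...,0]>95)&(hsv[...,0]<125)&(hsv[...,1]>100)]=0
    k,l,st,_=cv2.connectedComponentsWithStats(m);mm=l==1+np.argmax(st[1:,4]);v,u=np.nonzero(mm);rect(plane(d,u,v,.004),"pad")
    # dish
    def blob(m,z,n):
        v,u=np.nonzero(m);p=plane(d,u,v,z);print(n,len(u),u.mean().round(1),v.mean().round(1),(p.mean(0)*1000).round(1))
        return p
    box=np.zeros(g.shape,bool);box[195:260,318:380]=1
    blob(box&(hsv[...,0]>20)&(hsv[...,0]<35)&(hsv[...,1]>150),.021,"tab")
    b=box&(abs(C[...,2]-.097)<.012);v,u=np.nonzero(b);rect(plane(d,u,v,.097),"bar")
    b=box&(abs(C[...,2]-.097)<.012)&(g<70);blob(b,.097,"barblack")
    b=box&(abs(C[...,2]-.02)<.008);v,u=np.nonzero(b);p=plane(d,u,v,.022);print("dish",cv2.minEnclosingCircle((p[:,:2]*1000).astype(np.float32)))
    b=box&((hsv[...,0]<8)|(hsv[...,0]>172))&(hsv[...,1]>150);blob(b,.007,"red")
    box[:]=0;box[115:160,245:290]=1
    b=box&(C[...,2]>.02)&(C[...,2]<.16);v,u=np.nonzero(b);print("cam",C[b].min(0),C[b].max(0),C[b&(C[...,2]>.1)].mean(0))
for nm,(u,v) in dict(jar=(328,148),puck=(160,147),bottle=(122,228),ring=(405,252)).items():print(nm,C[v,u].round(3))
E
```

```text
bench z 8.361275804436019e-05
grey c [511.7 262.9] size [85.1 57.6] ang 10.6 z 0.04 456
orange c [513.3 -45.7] size [84.8 56.1] ang -9.6 z 0.044 459
white c [553.8  87.1] size [85.2 56.3] ang -16.9 z 0.044 459
pad c [538.2  17.6] size [266.6 218.6] ang 82.6 z 0.004 5293
tab 43 328.0 225.4 [ 477.5 -216.3   21. ]
bar c [ 474.  -293.1] size [138.2  12.4] ang -1.0 z 0.097 223
barblack 15 355.0 225.0 [ 474.9 -286.9   97. ]
dish ((474.01513671875, -283.2011413574219), 77.89937591552734)
red 58 348.9 226.6 [ 475.5 -287.7    7. ]
cam [ 0.70663851 -0.03251189  0.09394317] [0.78256116 0.01405669 0.14347985] [ 0.74378903 -0.00784498  0.13344308]
jar [ 0.719 -0.209  0.084]
puck [0.728 0.34  0.037]
bottle [0.455 0.436 0.084]
ring [ 0.394 -0.475 -0.003]
```

```bash
python3 -c "
import cv2
i=cv2.imread('pics/top0.png')[110:270,150:390]
cv2.imwrite('pics/crop0.png',cv2.resize(i,None,fx=3.3,fy=3.3,interpolation=cv2.INTER_CUBIC))"
```

```text
(no output)
```

View pics/crop0.png

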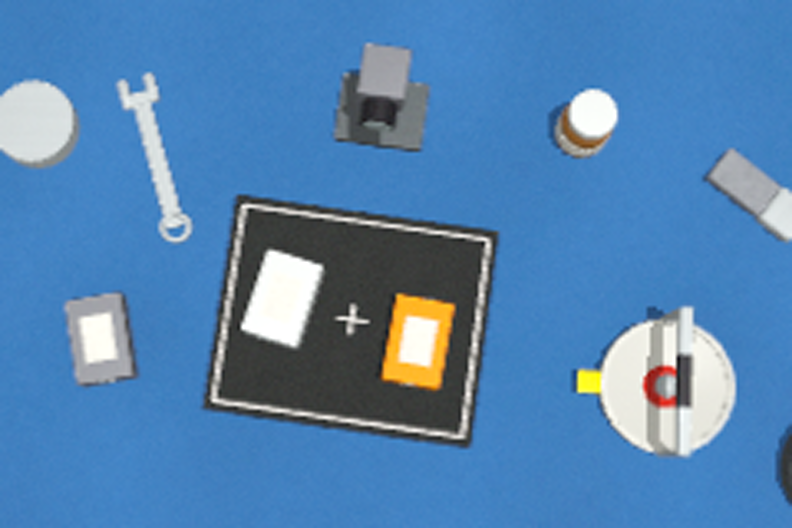

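```bash
cat > go.py <<'E'
import sys
from h import *
s=telemetry.get_state();r=R.from_quat(s["tool_rot"]);m=r.as_matrix();p=s["tcp_pos"]*1000
x,y,z,yaw=map(float,sys.argv[1:5])
cy=np.degrees(np.arctan2(m[1,1],m[0,1]));t=-((yaw-cy+180)%360-180)
print("t",round(s["clock"],2),"tcp",p.round(1),"yaw",cy.round(1),"tilt",np.degrees(m[:2,2]).round(2),"F",s["ft_force"].round(1),"gap",round(s["finger_gap"],3),"q",s["joints"].round(2))
print("SHIFT",(m.T@(np.array([x,y,z])-p)).round(1),"TURN",round(t,1))
E
python3 go.py 513.3 -45.7 120 80.4
```

```text
t 0.1 tcp [244.3 492.2 204.4] yaw 63.6 tilt [-0.06 -0.1 ] F [ 0.4  0.1 -0. ] gap 0.997 q [ 1.01  0.09  1.37 -0.    1.68 -0.1 ]
SHIFT [-480.2 -362.    85.1] TURN -16.8
```

```bash
python3 -m creep '[[1,[-96,-72,0],-4],[1,[-144,-108,0],-6],[1,[-192,-144,10],-8],[1,[-240,-181,20],-10],[1,[-288,-217,30],-12]]' 25; python3 go.py 513.3 -45.7 120 80.4
```

```text
clock: 0.72
tcp_pos: [0.3839, 0.2125, 0.1817]
tool_rot: [0.125, 0.992, -0.001, -0.0]
ft_force: [0.7, -0.8, 0.4]
finger_gap: 1.003
t 0.72 tcp [383.9 212.5 181.7] yaw 75.7 tilt [-0.04 -0.09] F [ 0.7 -0.8  0.4] gap 1.003 q [ 0.38 -0.16  1.65 -0.    1.65 -0.94]
SHIFT [-189.3 -218.1   62.1] TURN -4.7
```

```bash
python3 -m creep '[[1,[-40,-46,12],-1],[1,[-80,-92,25],-2],[1,[-120,-138,40],-4],[1,[-160,-185,55],-4.7],[1,[-189.3,-218.1,62.1],-4.7]]'; python3 -m creep '[[1,[0,0,0],0],[1,[0,0,0],0]]'; python3 go.py 513.3 -45.7 10.5 80.4
```

```text
clock: 1.35
tcp_pos: [0.5132, -0.048, 0.1184]
tool_rot: [0.085, 0.996, -0.001, -0.001]
ft_force: [1.5, -0.0, -0.2]
finger_gap: 1.0
clock: 1.6
tcp_pos: [0.5126, -0.0476, 0.1178]
tool_rot: [0.085, 0.996, -0.0, -0.002]
ft_force: [-0.3, -0.3, -0.1]
finger_gap: 1.0
t 1.6 tcp [512.6 -47.6 117.8] yaw 80.3 tilt [-0.26 -0.01] F [-0.3 -0.3 -0.1] gap 1.0 q [-0.2   0.05  1.59 -0.    1.51 -1.6 ]
SHIFT [ -0.9   2.1 107.3] TURN -0.1
```

```bash
python3 -m creep '[[1,[-1,2,50],0],[1,[-1,2,90],0],[1,[-1,2,107],0],[1,[-1,2,107],0],[1,[-1,2,107],0]]'; python3 -m creep '[[0.2,[0,0,0],0],[-0.2,[0,0,0],0],[-1,[0,0,0],0],[-1,[0,0,0],0],[-1,[0,0,0],0]]' 25;  python3 go.py 513.3 -45.7 150 80.4
```

```text
clock: 2.22
tcp_pos: [0.5149, -0.0456, 0.0129]
tool_rot: [0.084, 0.996, -0.0, -0.0]
ft_force: [0.3, 0.0, -0.1]
finger_gap: 0.997
clock: 2.85
tcp_pos: [0.5149, -0.046, 0.013]
tool_rot: [0.085, 0.996, -0.001, -0.0]
ft_force: [-1.6, -0.9, 1.8]
finger_gap: 0.593
t 2.85 tcp [514.9 -46.   13. ] yaw 80.3 tilt [-0.05 -0.09] F [-1.6 -0.9  1.8] gap 0.593 q [-0.2   0.14  1.71 -0.    1.29 -1.6 ]
SHIFT [   1.7   -0.2 -137. ] TURN -0.1
```

```bash
python3 -m creep '[[-1,[0,0,-15],0],[-1,[0,0,-50],0],[-1,[0,0,-90],0],[-1,[0,0,-97],0],[-1,[0,0,-97],0]]';  python3 go.py 513.3 263.2 110 100.6
```

```text
clock: 3.48
tcp_pos: [0.5148, -0.0458, 0.1097]
tool_rot: [0.084, 0.996, -0.001, -0.0]
ft_force: [0.4, 0.2, -2.7]
finger_gap: 0.594
t 3.48 tcp [514.8 -45.8 109.7] yaw 80.3 tilt [-0.05 -0.08] F [ 0.4  0.2 -2.7] gap 0.594 q [-0.2   0.05  1.6  -0.    1.49 -1.6 ]
SHIFT [ 53.5 304.3  -0.7] TURN -20.3
```

```bash
python3 -m creep '[[-1,[6,35,0],-3],[-1,[15,85,0],-6],[-1,[24,136,0],-10],[-1,[33,187,0],-14],[-1,[41,235,0],-18]]';  python3 go.py 513.3 263.2 110 100.6
```

```text
clock: 4.1
tcp_pos: [0.5122, 0.1941, 0.1065]
tool_rot: [-0.074, 0.997, -0.001, -0.003]
ft_force: [-0.1, 0.2, -2.2]
finger_gap: 0.597
t 4.1 tcp [512.2 194.1 106.5] yaw 98.5 tilt [-0.33 -0.15] F [-0.1  0.2 -2.2] gap 0.597 q [ 0.26  0.13  1.52 -0.    1.5  -1.46]
SHIFT [-11.3  68.2  -3.7] TURN -2.1
```

```bash
python3 -m creep '[[-1,[-6,35,-2],-1],[-1,[-10,60,-4],-2],[-1,[-11,68,-4],-2],[-1,[-11,68,-4],-2],[-1,[-11,68,-4],-2]]';  python3 go.py 513.3 263.2 58 100.6
python3 - <<'E'
from h import *
d=cap("top");cv2.imwrite("pics/top1.png",d["img"][170:260,130:270]);C=cloud(d)
hsv=cv2.cvtColor(d["img"],cv2.COLOR_BGR2HSV)
np.save("t1.npy",d,allow_pickle=True)
s=cap("side");cv2.imwrite("pics/s1.png",cv2.resize(s["img"][90:260,150:330],None,fx=3,fy=3))
E
```

```text
clock: 4.72
tcp_pos: [0.5129, 0.2618, 0.1096]
tool_rot: [-0.09, 0.996, -0.001, -0.004]
ft_force: [-0.3, -0.1, -1.6]
finger_gap: 0.591
t 4.72 tcp [512.9 261.8 109.6] yaw 100.4 tilt [-0.39 -0.2 ] F [-0.3 -0.1 -1.6] gap 0.591 q [ 0.37  0.19  1.45 -0.    1.51 -1.38]
SHIFT [-1.   1.5 51.6] TURN -0.2
```

View pics/s1.png

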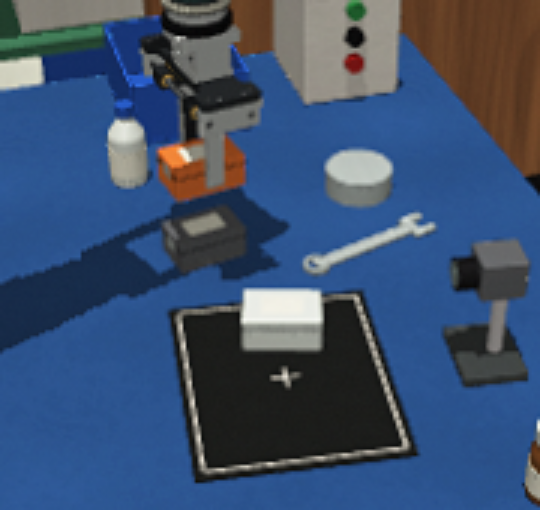

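The orange case hangs level at crop pixel (200,167), straight above the grey one at (204,237). Next I lower it in steps.

```bash
python3 -m creep '[[-1,[-1,1.5,30],0],[-1,[-1,1.5,48],0],[-1,[-1,1.5,52],0],[-1,[-1,1.5,52],0],[-1,[-1,1.5,52],0]]';  python3 go.py 513.3 263.2 50 100.6
```

```text
clock: 5.45
tcp_pos: [0.5144, 0.2637, 0.0594]
tool_rot: [-0.09, 0.996, -0.001, -0.002]
ft_force: [-0.6, 0.6, -2.2]
finger_gap: 0.594
t 5.45 tcp [514.4 263.7  59.4] yaw 100.4 tilt [-0.22 -0.13] F [-0.6  0.6 -2.2] gap 0.594 q [ 0.38  0.22  1.51 -0.    1.41 -1.38]
SHIFT [ 1.1 -0.3  9.4] TURN -0.2
```

```bash
python3 -m creep '[[-1,[1,0,4],0],[-1,[1,0,8],0],[-1,[1,0,9],0],[-1,[1,0,9],0]]';  python3 go.py 513.3 263.2 49 100.6
```

```text
clock: 5.95
tcp_pos: [0.5132, 0.2634, 0.0501]
tool_rot: [-0.09, 0.996, -0.001, -0.002]
ft_force: [-0.4, 0.1, -2.8]
finger_gap: 0.59
t 5.95 tcp [513.2 263.4  50.1] yaw 100.4 tilt [-0.24 -0.13] F [-0.4  0.1 -2.8] gap 0.59 q [ 0.38  0.23  1.52 -0.    1.39 -1.38]
SHIFT [-0.  -0.3  1.1] TURN -0.2
```

```bash
python3 -m creep '[[-1,[0,0,1.2],0],[-1,[0,0,1.8],0],[-1,[0,0,1.8],0]]';  python3 go.py 513.3 263.2 49 100.6
```

```text
clock: 6.32
tcp_pos: [0.5134, 0.2635, 0.0491]
tool_rot: [-0.09, 0.996, -0.001, -0.002]
ft_force: [-1.7, -0.9, 1.8]
finger_gap: 0.596
t 6.33 tcp [513.4 263.5  49.1] yaw 100.4 tilt [-0.2  -0.12] F [-1.7 -0.9  1.8] gap 0.596 q [ 0.38  0.23  1.52 -0.    1.39 -1.38]
SHIFT [ 0.2 -0.3  0.1] TURN -0.2
```

```bash
python3 -m creep '[[0.5,[0,0,0],0],[0.9,[0,0,0],0],[0.9,[0,0,0],0],[0.9,[0,0,0],0]]'; python3 -m creep '[[0.9,[0,0,-20],0],[0.9,[0,0,-60],0],[0.9,[0,0,-90],0],[0.9,[0,0,-90],0]]';  python3 go.py 553.8 87.1 135 73.1
```

```text
clock: 6.82
tcp_pos: [0.5134, 0.2635, 0.049]
tool_rot: [-0.09, 0.996, -0.001, -0.002]
ft_force: [-0.1, -0.1, 0.5]
finger_gap: 0.94
clock: 7.32
tcp_pos: [0.5156, 0.2645, 0.1422]
tool_rot: [-0.09, 0.996, 0.0, 0.001]
ft_force: [0.9, 0.2, -0.0]
finger_gap: 0.951
t 7.33 tcp [515.6 264.5 142.2] yaw 100.4 tilt [0.16 0.02] F [ 0.9  0.2 -0. ] gap 0.951 q [ 0.38  0.17  1.4  -0.    1.57 -1.38]
SHIFT [  -5.7 -181.4    7.2] TURN 27.3
```

```bash
python3 -m creep '[[0.9,[-1,-45,0],7],[0.9,[-3,-95,0],14],[0.9,[-5,-145,5],21],[0.9,[-6,-181,7],27.3],[0.9,[-6,-181,7],27.3]]'; python3 -m creep '[[0.9,[0,0,0],0]]'; python3 go.py 553.8 87.1 12.5 73.1
python3 - <<'E'
from h import *
d=cap("top");C=cloud(d)
face(d,C,(160,205,185,235),.08,"orange on grey")
face(d,C,(160,205,185,240),.08,"orange on grey",.004)
E
```

```text
clock: 7.95
tcp_pos: [0.5533, 0.0853, 0.1326]
tool_rot: [0.149, 0.989, -0.0, -0.001]
ft_force: [-0.1, 0.0, 0.0]
finger_gap: 0.954
clock: 8.07
tcp_pos: [0.5526, 0.0859, 0.1314]
tool_rot: [0.148, 0.989, 0.0, -0.002]
ft_force: [-0.4, 0.6, -0.5]
finger_gap: 0.956
t 8.07 tcp [552.6  85.9 131.4] yaw 72.9 tilt [-0.19  0.04] F [-0.4  0.6 -0.5] gap 0.956 q [ 0.05  0.14  1.46  0.    1.54 -1.22]
SHIFT [ -1.2   1.5 118.9] TURN -0.2
orange on grey c [512.2 261.1] size [84.5 57.6] ang 9.3 z 0.08 486
orange on grey c [512.2 261.1] size [84.5 56.5] ang 9.7 z 0.08 437
```

```bash
python3 -m creep '[[0.9,[-1,1.5,50],0],[0.9,[-1,1.5,95],0],[0.9,[-1,1.5,117],0],[0.9,[-1,1.5,118],0],[0.9,[-1,1.5,118],0]]'; python3 -m creep '[[0.2,[0,0,0],0],[-0.2,[0,0,0],0],[-1,[0,0,0],0],[-1,[0,0,0],0],[-1,[0,0,0],0]]' 25;  python3 go.py 553.8 87.1 150 73.1
```

```text
clock: 8.75
tcp_pos: [0.554, 0.088, 0.0142]
tool_rot: [0.148, 0.989, 0.0, -0.001]
ft_force: [0.1, 0.5, -0.0]
finger_gap: 0.951
clock: 9.38
tcp_pos: [0.5541, 0.0875, 0.0146]
tool_rot: [0.148, 0.989, -0.0, -0.001]
ft_force: [-0.0, -0.5, 2.7]
finger_gap: 0.595
t 9.38 tcp [554.1  87.5  14.6] yaw 73.0 tilt [-0.1  -0.02] F [-0.  -0.5  2.7] gap 0.595 q [ 0.06  0.23  1.6  -0.    1.31 -1.22]
SHIFT [   0.4   -0.6 -135.4] TURN -0.1
```

```bash
python3 -m creep '[[-1,[0,0,-15],0],[-1,[0,0,-50],0],[-1,[0,0,-100],0],[-1,[0,0,-135],0],[-1,[0,0,-135],0]]';  python3 go.py 512.2 262.2 150 100.3
```

```text
clock: 10.0
tcp_pos: [0.5567, 0.0879, 0.1539]
tool_rot: [0.148, 0.989, 0.001, 0.003]
ft_force: [0.8, 0.6, -2.2]
finger_gap: 0.591
t 10.0 tcp [556.7  87.9 153.9] yaw 73.0 tilt [0.38 0.03] F [ 0.8  0.6 -2.2] gap 0.591 q [ 0.06  0.13  1.43  0.    1.58 -1.22]
SHIFT [ 93.4 153.7   3.7] TURN -27.3
```

```bash
python3 -m creep '[[-1,[18,30,0],-6],[-1,[43,70,0],-12],[-1,[68,112,0],-19],[-1,[87,143,0],-25],[-1,[93,153,2],-27.3]]'; python3 -m creep '[[-1,[0,0,0],0],[-1,[0,0,0],0]]'; python3 go.py 512.2 262.2 100 100.3
```

```text
clock: 10.62
tcp_pos: [0.5106, 0.2629, 0.1491]
tool_rot: [-0.092, 0.996, -0.0, 0.001]
ft_force: [-0.4, 0.2, -2.5]
finger_gap: 0.595
clock: 10.88
tcp_pos: [0.5104, 0.2616, 0.1479]
tool_rot: [-0.091, 0.996, -0.001, 0.0]
ft_force: [0.6, -0.3, -1.1]
finger_gap: 0.594
t 10.88 tcp [510.4 261.6 147.9] yaw 100.5 tilt [ 0.05 -0.12] F [ 0.6 -0.3 -1.1] gap 0.594 q [ 0.38  0.16  1.41 -0.    1.58 -1.38]
SHIFT [-1.9  0.3 47.9] TURN 0.2
```

```bash
python3 -m creep '[[-1,[-2,0,25],0],[-1,[-2,0,42],0],[-1,[-2,0,47],0],[-1,[-2,0,47],0],[-1,[-2,0,47],0]]';  python3 go.py 512.2 262.2 91.5 100.3
```

```text
clock: 11.5
tcp_pos: [0.513, 0.2621, 0.102]
tool_rot: [-0.091, 0.996, -0.001, 0.001]
ft_force: [0.5, -1.0, -1.4]
finger_gap: 0.593
t 11.5 tcp [513.  262.1 102. ] yaw 100.5 tilt [ 0.15 -0.08] F [ 0.5 -1.  -1.4] gap 0.593 q [ 0.38  0.19  1.47 -0.    1.49 -1.38]
SHIFT [ 0.8  0.3 10.5] TURN 0.2
```

```bash
python3 -m creep '[[-1,[1,0,5],0],[-1,[1,0,9],0],[-1,[1,0,10],0],[-1,[1,0,10],0]]';  python3 go.py 512.2 262.2 90.5 100.3; python3 -m creep '[[-1,[0,0,0.8],0],[-1,[0,0,1.5],0],[-1,[0,0,1.5],0]]';  python3 go.py 512.2 262.2 90.5 100.3
```

```text
clock: 12.0
tcp_pos: [0.5119, 0.2619, 0.0918]
tool_rot: [-0.091, 0.996, -0.001, 0.001]
ft_force: [0.0, -0.2, -1.2]
finger_gap: 0.595
t 12.0 tcp [511.9 261.9  91.8] yaw 100.5 tilt [ 0.13 -0.08] F [ 0.  -0.2 -1.2] gap 0.595 q [ 0.38  0.19  1.48 -0.    1.47 -1.38]
SHIFT [-0.3  0.3  1.3] TURN 0.2
clock: 12.38
tcp_pos: [0.5121, 0.2619, 0.0908]
tool_rot: [-0.091, 0.996, -0.001, 0.001]
ft_force: [-0.3, -0.5, 0.4]
finger_gap: 0.595
t 12.38 tcp [512.1 261.9  90.8] yaw 100.5 tilt [ 0.16 -0.07] F [-0.3 -0.5  0.4] gap 0.595 q [ 0.38  0.19  1.48 -0.    1.46 -1.38]
SHIFT [-0.2  0.3  0.3] TURN 0.2
```

```bash
python3 -m creep '[[-1,[0,0,0.8],0],[-1,[0,0,0.8],0]]'; python3 -m creep '[[0.5,[0,0,0],0],[0.9,[0,0,0],0],[0.9,[0,0,0],0],[0.9,[0,0,0],0]]'; python3 -m creep '[[0.9,[0,0,-20],0],[0.9,[0,0,-60],0],[0.9,[0,0,-85],0],[0.9,[0,0,-85],0]]';  python3 go.py 474.2 -292.5 175 89
```

```text
clock: 12.62
tcp_pos: [0.5121, 0.262, 0.0907]
tool_rot: [-0.091, 0.996, -0.001, 0.002]
ft_force: [-1.8, -0.4, 3.7]
finger_gap: 0.594
clock: 13.12
tcp_pos: [0.5121, 0.2619, 0.0905]
tool_rot: [-0.091, 0.996, -0.001, 0.001]
ft_force: [-0.5, 1.3, -0.5]
finger_gap: 0.942
clock: 13.62
tcp_pos: [0.5133, 0.2626, 0.1782]
tool_rot: [-0.091, 0.996, 0.0, 0.004]
ft_force: [1.7, -0.9, 0.1]
finger_gap: 0.948
t 13.62 tcp [513.3 262.6 178.2] yaw 100.5 tilt [0.48 0.05] F [ 1.7 -0.9  0.1] gap 0.948 q [ 0.38  0.15  1.36 -0.    1.63 -1.38]
SHIFT [ 139.2 -538.8    2.4] TURN 11.5
```

```bash
python3 -m creep '[[0.5,[12,-45,0],1],[0.5,[26,-100,0],2],[0.3,[40,-155,0],4],[0.2,[54,-210,0],5],[0,[68,-265,0],6]]';  python3 go.py 474.2 -292.5 175 89
python3 - <<'E'
from h import *
d=cap("top");C=cloud(d)
face(d,C,(155,205,185,240),.12,"white on top",.005)
face(d,C,(155,205,185,240),.12,"white on top",.01)
E
```

```text
clock: 14.25
tcp_pos: [0.4933, -0.0119, 0.1758]
tool_rot: [-0.039, 0.999, 0.001, 0.003]
ft_force: [0.9, 0.6, -0.8]
finger_gap: 0.532
t 14.25 tcp [493.3 -11.9 175.8] yaw 94.4 tilt [0.33 0.07] F [ 0.9  0.6 -0.8] gap 0.532 q [-0.14 -0.04  1.56  0.    1.62 -1.79]
SHIFT [  40.8 -278.3    0.3] TURN 5.4
white on top c [512.6 260. ] size [83.7 56.9] ang 10.3 z 0.12 488
white on top c [512.4 259.3] size [85.2 58.2] ang 10.2 z 0.12 524
```

```bash
python3 -m creep '[[0,[8,-50,0],1],[0,[16,-105,0],2],[0,[24,-160,0],3.5],[0,[32,-215,0],5],[0,[40,-260,0],5.4]]'; python3 -m creep '[[0,[1,-16,0],0],[0,[1,-16,0],0],[0,[1,-16,0],0]]' ;python3 go.py 474.2 -292.5 130 89
python3 - <<'E'
from h import *
s=cap("side");cv2.imwrite("pics/s2.png",cv2.resize(s["img"][120:330,160:360],None,fx=2.8,fy=2.8))
E
```

```text
clock: 14.92
tcp_pos: [0.4701, -0.2823, 0.1748]
tool_rot: [0.013, 1.0, -0.002, 0.001]
ft_force: [0.8, -0.3, -0.0]
finger_gap: 0.5
clock: 15.3
tcp_pos: [0.469, -0.2966, 0.1744]
tool_rot: [0.012, 1.0, -0.001, 0.001]
ft_force: [-0.1, -0.1, 1.1]
finger_gap: 0.496
t 15.3 tcp [ 469.  -296.6  174.4] yaw 88.6 tilt [ 0.1  -0.12] F [-0.1 -0.1  1.1] gap 0.496 q [-0.67  0.1   1.41 -0.    1.62 -2.21]
SHIFT [-5.1  4.3 44.4] TURN -0.4
```

View pics/s2.png

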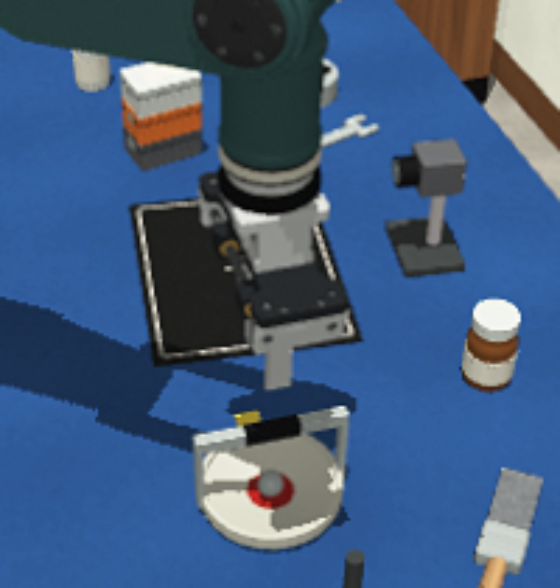

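The stack stands square, and the gripper hangs above the handle bar (crop pixel (272,430)). The ball is on the patch at (270,487). I'll check the bar centre in the side view.

```bash
python3 - <<'E'
from h import *
d=np.load("side0.npy",allow_pickle=True).item();C=cloud(d);g=cv2.cvtColor(d["img"],cv2.COLOR_BGR2GRAY)
b=np.zeros(g.shape,bool);b[255:300,225:292]=1
t=b&(C[...,2]>.080)&(C[...,2]<.105)
v,u=np.nonzero(t);P=C[t];print(len(P),np.percentile(P,[2,50,98],axis=0).round(4))
k=t&(g<60);P=C[k];print("black",len(P),np.percentile(P,[2,50,98],axis=0).round(4))
d=np.load("top0.npy",allow_pickle=True).item();C=cloud(d);g=cv2.cvtColor(d["img"],cv2.COLOR_BGR2GRAY)
b[:]=0;b[195:260,318:380]=1
t=b&(C[...,2]>.080)&(C[...,2]<.11);P=C[t];print("top",len(P),np.percentile(P,[2,50,98],axis=0).round(4))
E
```

```text
421 [[ 0.4063 -0.3016  0.0828]
 [ 0.4709 -0.2969  0.0955]
 [ 0.5388 -0.2866  0.0997]]
black 138 [[ 0.4509 -0.3015  0.0854]
 [ 0.4739 -0.2971  0.0961]
 [ 0.4968 -0.2869  0.0993]]
top 228 [[ 0.408  -0.3004  0.085 ]
 [ 0.4735 -0.293   0.0959]
 [ 0.5404 -0.2866  0.1015]]
```

```bash
python3 -m creep '[[0,[-5,3,30],-0.4],[0,[-5,3,60],-0.4],[0,[-5,3,85],-0.4],[0,[-5,3,99],-0.4],[0,[-5,3,102],-0.4]]'; python3 -m creep '[[-0.3,[0,0,0],0],[-0.5,[0,0,0],0],[-0.5,[0,0,0],0]]' 20; python3 go.py 473.8 -293.4 72 89
```

```text
clock: 15.98
tcp_pos: [0.4744, -0.2929, 0.0722]
tool_rot: [0.008, 1.0, -0.001, 0.001]
ft_force: [0.1, 0.2, 0.7]
finger_gap: 0.503
clock: 16.35
tcp_pos: [0.4748, -0.2933, 0.0731]
tool_rot: [0.008, 1.0, -0.001, 0.001]
ft_force: [-0.0, -0.8, 0.8]
finger_gap: 0.255
t 16.35 tcp [ 474.8 -293.3   73.1] yaw 89.1 tilt [ 0.16 -0.16] F [-0.  -0.8  0.8] gap 0.255 q [-0.65  0.17  1.55 -0.    1.42 -2.21]
SHIFT [ 1.  -0.1  1.1] TURN 0.1
```

```bash
python3 -m creep '[[-0.6,[0,0,0],0],[-0.66,[0,0,0],0],[-0.7,[0,0,0],0],[-0.74,[0,0,0],0],[-0.76,[0,0,0],0]]' 10; python3 -m creep '[[-0.8,[0,0,0],0],[-0.85,[0,0,0],0],[-1,[0,0,0],0],[-1,[0,0,0],0]]' 40; python3 go.py 474.8 -293.3 80 89
```

```text
clock: 16.98
tcp_pos: [0.4748, -0.2935, 0.0731]
tool_rot: [0.008, 1.0, -0.002, 0.001]
ft_force: [-0.0, -0.6, 0.2]
finger_gap: 0.13
clock: 17.48
tcp_pos: [0.4748, -0.2935, 0.0731]
tool_rot: [0.008, 1.0, -0.002, 0.001]
ft_force: [-0.1, -0.3, -0.7]
finger_gap: 0.124
t 17.48 tcp [ 474.8 -293.5   73.1] yaw 89.1 tilt [ 0.16 -0.19] F [-0.1 -0.3 -0.7] gap 0.124 q [-0.65  0.17  1.55 -0.    1.42 -2.21]
SHIFT [ 0.   0.2 -6.9] TURN 0.1
```

```bash
python3 -m creep '[[-1,[0,0,-2],0],[-1,[0,0,-6],0],[-1,[0,0,-12],0],[-1,[0,0,-17],0],[-1,[0,0,-20],0]]'; python3 -m creep '[[-1,[0,0,-5],0],[-1,[0,0,-15],0],[-1,[0,0,-27],0],[-1,[0,0,-36],0],[-1,[0,0,-40],0]]'; python3 go.py 538.2 17.6 173 -7.4
python3 - <<'E'
from h import *
s=cap("side");cv2.imwrite("pics/s3.png",cv2.resize(s["img"][180:330,180:340],None,fx=3.5,fy=3.5))
E
```

```text
clock: 18.1
tcp_pos: [0.475, -0.2936, 0.0937]
tool_rot: [0.008, 1.0, -0.002, 0.002]
ft_force: [-0.0, 0.3, -3.2]
finger_gap: 0.122
clock: 18.73
tcp_pos: [0.4753, -0.2938, 0.135]
tool_rot: [0.008, 1.0, -0.002, 0.003]
ft_force: [0.5, -0.6, -3.2]
finger_gap: 0.126
t 18.73 tcp [ 475.3 -293.8  135. ] yaw 89.1 tilt [ 0.29 -0.28] F [ 0.5 -0.6 -3.2] gap 0.126 q [-0.65  0.13  1.47 -0.    1.54 -2.21]
SHIFT [-58.4 312.1 -39.2] TURN 96.5
```

View pics/s3.png

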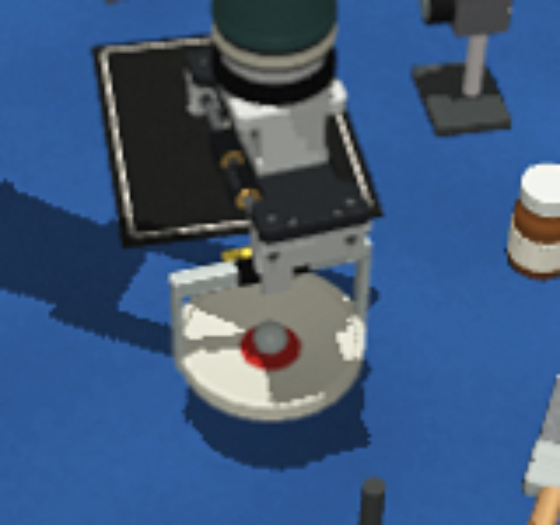

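The ball is centred on the red patch (crop pixel (270,342)) and the dish is level. Next: translate smoothly to the pad, then turn.

```bash
python3 -m creep '[[-1,[-0.4,2,-0.3],0],[-1,[-1.1,5.9,-0.7],0],[-1,[-2.2,11.7,-1.5],0],[-1,[-3.6,19.5,-2.4],0],[-1,[-5.5,29.2,-3.7],0]]'; python3 -m creep '[[-1,[-1.8,9.8,-1.2],0],[-1,[-3.6,19.5,-2.4],0],[-1,[-5.5,29.2,-3.7],0],[-1,[-7.3,39,-4.9],0],[-1,[-9.1,48.8,-6.1],0]]'; python3 go.py 538.2 17.6 173 -7.4
```

```text
clock: 19.4
tcp_pos: [0.4813, -0.2639, 0.1387]
tool_rot: [0.008, 1.0, -0.002, 0.002]
ft_force: [-0.4, -0.6, -2.8]
finger_gap: 0.122
clock: 20.02
tcp_pos: [0.4912, -0.2146, 0.1447]
tool_rot: [0.008, 1.0, -0.002, 0.002]
ft_force: [-0.2, -0.0, -3.5]
finger_gap: 0.124
t 20.02 tcp [ 491.2 -214.6  144.7] yaw 89.1 tilt [ 0.28 -0.27] F [-0.2 -0.  -3.5] gap 0.124 q [-0.52  0.07  1.51 -0.    1.56 -2.07]
SHIFT [-43.6 232.7 -29.2] TURN 96.5
```

```bash
python3 -m creep '[[-1,[-1.8,9.8,-1.2],0],[-1,[-3.6,19.5,-2.4],0],[-1,[-5.5,29.2,-3.7],0],[-1,[-7.3,39,-4.9],0],[-1,[-9.1,48.8,-6.1],0]]'; python3 -m creep '[[-1,[-1.8,9.8,-1.2],0],[-1,[-3.6,19.5,-2.4],0],[-1,[-5.5,29.2,-3.7],0],[-1,[-7.3,39,-4.9],0],[-1,[-9.1,48.8,-6.1],0]]';  python3 -m creep '[[-1,[-1.8,9.8,-1.2],0],[-1,[-3.6,19.5,-2.4],0],[-1,[-5.5,29.2,-3.7],0],[-1,[-7.3,39,-4.9],0],[-1,[-9.1,48.8,-6.1],0]]'; python3 -m creep '[[-1,[-1.8,9.8,-1.2],0],[-1,[-3.6,19.5,-2.4],0],[-1,[-5.5,29.2,-3.7],0],[-1,[-7.3,39,-4.9],0],[-1,[-9.1,47,-6.1],0]]'; python3 go.py 538.2 17.6 173 -7.4
```

```text
clock: 20.65
tcp_pos: [0.5012, -0.1652, 0.1507]
tool_rot: [0.008, 1.0, -0.002, 0.002]
ft_force: [0.6, 0.1, -2.8]
finger_gap: 0.125
clock: 21.28
tcp_pos: [0.5111, -0.1159, 0.1567]
tool_rot: [0.008, 1.0, -0.002, 0.002]
ft_force: [0.2, -0.1, -2.2]
finger_gap: 0.123
clock: 21.9
tcp_pos: [0.521, -0.0666, 0.1627]
tool_rot: [0.008, 1.0, -0.002, 0.002]
ft_force: [-0.7, -0.6, -2.9]
finger_gap: 0.125
clock: 22.52
tcp_pos: [0.531, -0.019, 0.1687]
tool_rot: [0.007, 1.0, -0.002, 0.003]
ft_force: [-0.3, 0.2, -3.3]
finger_gap: 0.125
t 22.52 tcp [531.  -19.  168.7] yaw 89.1 tilt [ 0.29 -0.27] F [-0.3  0.2 -3.3] gap 0.125 q [-0.14  0.05  1.48 -0.    1.6  -1.7 ]
SHIFT [-6.7 36.7 -4.4] TURN 96.5
```

```bash
python3 -m creep '[[-1,[-1.8,9.5,-1.2],0],[-1,[-3.5,18,-2.2],0],[-1,[-4.9,25.5,-3.2],0],[-1,[-6,31,-4],0],[-1,[-6.5,34.5,-4.3],0]]';  python3 -m creep '[[-1,[0,1.5,0],0],[-1,[0,2,0],0],[-1,[0,2,0],0],[-1,[0,2,0],0],[-1,[0,2,0],0]]'; python3 go.py 538.2 17.6 173 -7.4
python3 - <<'E'
from h import *
s=cap("side");cv2.imwrite("pics/s4.png",cv2.resize(s["img"][110:260,170:340],None,fx=3.5,fy=3.5))
E
```

```text
clock: 23.15
tcp_pos: [0.538, 0.0157, 0.1729]
tool_rot: [0.007, 1.0, -0.002, 0.003]
ft_force: [-0.2, 0.3, -3.3]
finger_gap: 0.128
clock: 23.78
tcp_pos: [0.538, 0.0176, 0.1729]
tool_rot: [0.008, 1.0, -0.002, 0.002]
ft_force: [-0.8, -0.4, -2.4]
finger_gap: 0.121
t 23.77 tcp [538.   17.6 172.9] yaw 89.1 tilt [ 0.28 -0.27] F [-0.8 -0.4 -2.4] gap 0.121 q [-0.07  0.07  1.46 -0.    1.61 -1.63]
SHIFT [-0.2  0.  -0.1] TURN 96.5
```

View pics/s4.png

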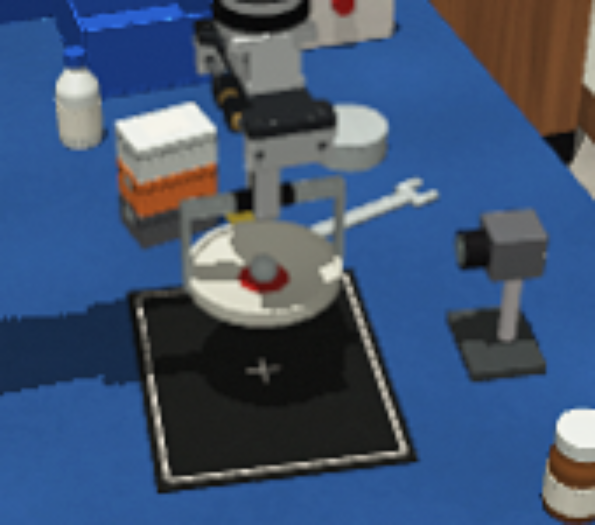

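The ball is on the patch (crop pixel (263,268)) over the pad. Now the quarter turn, clockwise seen from above.

```bash
python3 -m creep '[[-1,[0,0,0],1],[-1,[0,0,0],3],[-1,[0,0,0],6],[-1,[0,0,0],9],[-1,[0,0,0],13]]'; python3 -m creep '[[-1,[0,0,0],4],[-1,[0,0,0],8],[-1,[0,0,0],12],[-1,[0,0,0],16],[-1,[0,0,0],20]]'; python3 -m creep '[[-1,[0,0,0],4],[-1,[0,0,0],8],[-1,[0,0,0],12],[-1,[0,0,0],16],[-1,[0,0,0],20]]'; python3 go.py 538.2 17.6 173 -7.4
```

```text
clock: 24.45
tcp_pos: [0.5381, 0.0176, 0.1729]
tool_rot: [0.122, 0.992, -0.002, 0.003]
ft_force: [0.3, 0.1, -3.0]
finger_gap: 0.123
clock: 25.08
tcp_pos: [0.5381, 0.0176, 0.1729]
tool_rot: [0.295, 0.956, -0.002, 0.003]
ft_force: [-1.2, 1.0, -3.9]
finger_gap: 0.123
clock: 25.7
tcp_pos: [0.538, 0.0176, 0.1729]
tool_rot: [0.458, 0.889, -0.001, 0.003]
ft_force: [-0.4, 0.3, -3.0]
finger_gap: 0.127
t 25.7 tcp [538.   17.6 172.9] yaw 35.5 tilt [ 0.28 -0.28] F [-0.4  0.3 -3. ] gap 0.127 q [-0.07  0.07  1.46 -0.    1.61 -0.69]
SHIFT [-0.1  0.1 -0.1] TURN 42.9
```

```bash
python3 -m creep '[[-1,[0,0,0],4],[-1,[0,0,0],8],[-1,[0,0,0],12],[-1,[0,0,0],16],[-1,[0,0,0],20]]'; python3 -m creep '[[-1,[0,0,0],4],[-1,[0,0,0],8],[-1,[0,0,0],11],[-1,[0,0,0],14],[-1,[0,0,0],17]]'; python3 -m creep '[[-1,[0,0,0],2.5],[-1,[0,0,0],4.5],[-1,[0,0,0],5.5],[-1,[0,0,0],6],[-1,[0,0,0],6]]';  python3 -m creep '[[-1,[0,0,0],0],[-1,[0,0,0],0],[-1,[0,0,0],0]]';python3 go.py 538.2 17.6 173 -7.4
python3 - <<'E'
from h import *
s=cap("side");d=cap("top")
a=cv2.resize(s["img"][110:260,170:340],None,fx=2.3,fy=2.3);b=cv2.resize(d["img"][120:270,150:320],None,fx=2.3,fy=2.3)
cv2.imwrite("pics/f.png",np.hstack([a,b]))
C=cloud(d);hsv=cv2.cvtColor(d["img"],cv2.COLOR_BGR2HSV)
face(d,C,(155,205,185,240),.12,"white",.006)
m=np.zeros(C.shape[:2],bool);m[150:260,205:310]=1
t=m&(hsv[...,0]>20)&(hsv[...,0]<35)&(hsv[...,1]>150);v,u=np.nonzero(t);print("tab",len(u),plane(d,u,v,.121).mean(0).round(4) if len(u) else "")
t=m&(C[...,2]>.112)&(C[...,2]<.14);v,u=np.nonzero(t);p=plane(d,u,v,.122);print("rim",cv2.minEnclosingCircle((p[:,:2]*1000).astype(np.float32)))
C=cloud(s);hs=cv2.cvtColor(s["img"],cv2.COLOR_BGR2HSV)
m[:]=0;m[110:260,215:275]=1
t=m&((hs[...,0]<8)|(hs[...,0]>172))&(hs[...,1]>150)&(C[...,0]>.48)&(abs(C[...,1])<.09);P=C[t];print("red",len(P),P.mean(0).round(4))
t=m&(hs[...,0]>20)&(hs[...,0]<35)&(hs[...,1]>150)&(C[...,2]>.08);P=C[t];print("tab side",len(P),P.mean(0).round(4))
E
```

```text
clock: 26.32
tcp_pos: [0.538, 0.0176, 0.1729]
tool_rot: [0.606, 0.795, -0.0, 0.003]
ft_force: [0.6, 0.6, -3.5]
finger_gap: 0.123
clock: 26.95
tcp_pos: [0.538, 0.0176, 0.1729]
tool_rot: [0.718, 0.696, 0.0, 0.003]
ft_force: [0.3, 0.4, -2.5]
finger_gap: 0.125
clock: 27.58
tcp_pos: [0.538, 0.0176, 0.1729]
tool_rot: [0.754, 0.657, 0.0, 0.003]
ft_force: [0.3, 0.3, -3.0]
finger_gap: 0.124
clock: 27.95
tcp_pos: [0.538, 0.0176, 0.1728]
tool_rot: [0.754, 0.657, 0.0, 0.003]
ft_force: [0.2, 0.5, -2.3]
finger_gap: 0.127
t 27.95 tcp [538.   17.6 172.8] yaw -7.8 tilt [ 0.28 -0.27] F [ 0.2  0.5 -2.3] gap 0.127 q [-0.07  0.07  1.46 -0.    1.61  0.07]
SHIFT [-0.   0.2 -0.2] TURN -0.4
white c [512.4 259.3] size [85.1 58.2] ang 10.2 z 0.12 508
tab 0 
rim ((530.3836669921875, 22.482528686523438), 62.138694763183594)
red 24 [0.5275 0.0142 0.1092]
tab side 29 [0.6115 0.003  0.1224]
```

View pics/f.png

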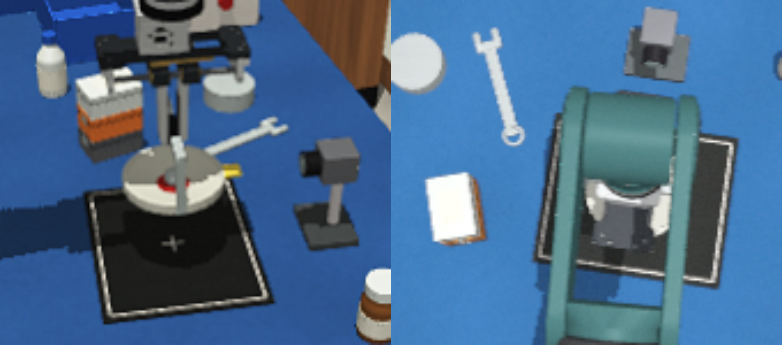

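```bash
python3 - <<'E'
from h import *
s=cap("side");cv2.imwrite("pics/z.png",cv2.resize(s["img"][160:210,215:285],None,fx=9,fy=9,interpolation=cv2.INTER_CUBIC))
M=R.from_quat(s["orientation"]).as_matrix()
for n,p in dict(floor=(.538,.0176,.106),ball=(.538,.0176,.1185)).items():
    c=M.T@(np.array(p)-s["xyz"]);a,b=c[0]/-c[2],-c[1]/-c[2];k=1+s["k1"]*(a*a+b*b)
    print(n,(a*k*s["fx"]+s["cx"]-215)*9,(b*k*s["fy"]+s["cy"]-160)*9)
E
```

```text
floor 272.12442628403096 266.88639553753603
ball 271.99556950233557 236.67348885849273
```

View pics/z.png

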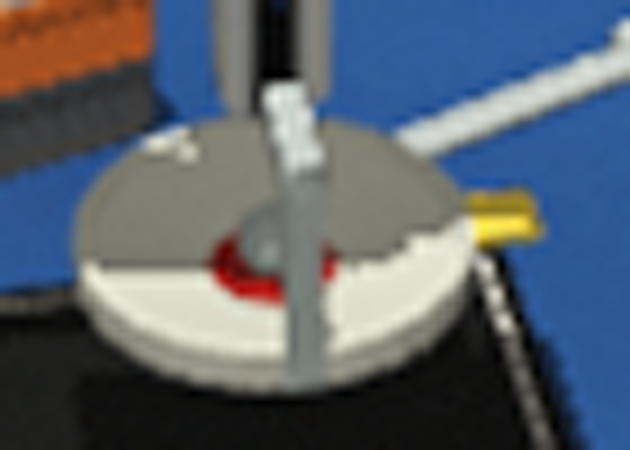

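The ball sits at about (272,238) in the crop, matching the predicted centred position (272,237). The tab points right, towards the camera, so I'm handing in.

```bash
python3 -c "
from plant import bot
print(bot.finish_job())"
```

```text
the job is handed in; nothing more can be done
None
```

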